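# Clear the fence and hold the angle bracket home in the jig

## Task

On the squaring jig, slide the compartment's cover fully shut so that it no longer blocks the fence, then push the loose angle bracket across the bed, between the cover and the stop block, until its upright leg is flush against the fence. Finish while still holding it there with the fingertips in its inside corner, pressing firmly down onto the bed and against the fence at the same time, and do not let go. Leave everything else where it lies.

Things in the scene. Friction and masses are not known exactly. Their poses are not given: they have to be found in the camera images.
- jig: the fixed squaring jig, 270 x 380 mm on plan. Its x points across the bed to the fence, y along the fence, z up; origin on the bench top under the bed. 'Jig x, y, z' below means this frame.
- bed: the jig's flat dark steel bed (origin and axes as the jig): top at jig z 30 mm, jig x -160 to 110, y -190 to 190 mm; the compartment's opening in it is x 0 to 70, y -170 to -70.
- stop: steel stop block fixed on the bed against the fence (origin and axes as the jig): jig x 55 to 85, y 115 to 135 mm, 30 mm above the bed.
- fence: the jig's straight steel fence (origin and axes as the jig): face at jig x 85 mm, 20 mm thick, y -190 to 190, top 45 mm above the bed.
- cover (a joint): how far the compartment's flat sliding cover is open (m): 0 = fully shut at its end stop, at most 0.112. Opens toward jig +y, over the bed in front of the fence; starts wide open, moves with about 2 N, stays where left. The cover is 82 (x) x 116 (y) x 5 mm, 1 mm above the bed; shut, it spans jig x -6 to 76, y -178 to -62.
- cover_rib (a point): top centre of the upright rib in the middle of the cover, by which it is pushed or pinched: 40 mm long along jig x, 10 mm thick along jig y, 25 mm tall, top at jig z 61 mm. Shut, it is at jig x 35, y -120.
- bracket: loose aluminium angle (L section), 0.14 to 0.28 kg, 90 mm long along its y. Flat leg on the bed: x -30 to 30, 8 mm thick. Upright leg: x 22 to 30, 50 mm high; inside corner at x 22, z 8. Origin: centre of underside. x points to the fence within 15 degrees at the start, on the near part of the bed, clear of the cover.
- bracket_face (a point): centre of the upright leg's outer face (bracket x 30, z 25 mm), the face that goes against the fence. A firm hold is about 15 N down and 10 N toward the fence; under 7 N on the bed (weight included) or 3 N on the fence is not held.
- end_cap: white PVC end cap, 42 mm wide, 30 mm high, standing on the bed beyond the stop block; origin under its centre. Leave alone.
- door_handle: steel lever door handle, 115 mm long, 28 mm high, lying on the bed in front of the compartment; origin underneath, near its middle. Leave alone.
- funnel: red plastic funnel standing mouth down, 100 mm wide, 100 mm high; origin under its centre. Leave alone.
- jar: glass jar with steel lid, 60 mm wide, 80 mm high; origin under its centre. Leave alone.
- screwdriver: screwdriver, 190 mm long, lying on the bench. Leave alone.
- hinge: flat aluminium hinge, 76 x 60 mm, lying in the pulled-out tray. Leave alone.

How it is judged:
By the outcome, as a careful person would: the job done as asked, in the order asked, and still so for the second after the job is handed in, while the arm keeps its last pose, push and grip.
It also fails if it takes over 51 s, if anything falls off the work surface, if the arm or the gripper's body presses on something with over 40 N, if the wrist force passes 120 N, or if a joint passes its speed limit or range.

## Robot

A 7-joint arm with a two-finger parallel gripper is mounted at the origin on the work surface. World frame = base frame: x ahead of the robot, y to its left, z up, the work surface at z = 0. Lengths are in m, angles in rad, forces in N, time in s.
With the tool pointing down it reaches from about 0.425 to 0.875 m from the base axis. Payload 4.7 kg.
Tool frame: the origin (TCP) lies at the very end of the fingers, on their centre line; the grasp point (between the pads) lies 19 mm behind it; z points along the fingers, y is the direction in which the jaws open and shut (so a half turn about z gives the same grasp; the last joint's range is limited). The gripper opens to 85 mm and grips with 20 to 120 N. Pads are 22 mm wide; open, the fingers measure 114 mm over their backs; the gripper's body (76 mm by 85 mm) begins 54 mm behind the grasp point. The pads swing forward as they close: fully open they stand 13 mm farther back than shut.
Start: joints at [1.194, 0.321, -0.07, 1.45, 0.023, 1.371, -0.057], TCP at [0.248, -0.601, 0.231] pointing down, gripper open.
Joint ranges: [-2.86, 2.86], [-0.3, 2.09], [-1.38, 1.24], [0.06, 2.45], [-1.56, 4.7], [0.09, 2.05], [-2.69, 2.69]. Speed limits (rad/s): [2.57, 2.57, 3.14, 3.14, 3.14, 3.14, 3.14].

## Interface

Orientations are given as a unit quaternion [x, y, z, w].
In Python, from station import r, snapshot gives the robot as it stands.
- The arm moves only by the tool carry_out, never from a script. Its argument "motion" is a list of rows, each a list of 3 entries, a list of its own where there are three numbers: the turn, a rotation vector about the world's x, y, z in degrees, then the shift along the world's x, y, z in cm, then the finger opening in cm, from 0 to 8.54. A call has 1 to 12 rows; each row is the pose to reach, as a shift and turn from the pose commanded when the call began; what a row does not reach only later rows make up. A row lasts 1/10 s, in which the tool goes at most 50 mm and 8.59 degrees, less where a joint would pass 70% of its speed; a pose out of reach is approached as far as the arm can. A call with a gripper value outside its range is refused whole. The fingers move at their own pace and stop on an object; "newtons" is the grip in N (left out, the last holds). Time passes only in rows, so rows that repeat a pose let the fingers close. It gives the time, the measured TCP pose, the force and the opening at its end, in the units of the state.
- r.sense(): the state, without advancing time (a new reading comes with each control period).
- snapshot(name): name is "side" or "top" or "wrist"; returns a dict with "pixels" (480x640x3 uint8, red, green, blue), "fx", "fy", "cx", "cy" (pixels), "R" (3x3) and "t" (3): a world point X has camera coordinates R X + t. Camera axes: x right, y down, z forward; pixel columns grow to the right and rows downward; lengths in m; the calibration is good to about 2 mm. A picture is of the moment at which its call begins. There is no depth.
- r.sign_off(): hands the job in, once; it reports no verdict.
The state is a dict: "time": time; "joint_pos": joint angles; "joint_vel": joint speeds; "tau": joint torques, N m; "tcp_pos": TCP position; "tcp_rot": TCP orientation; "force": force on the tool from outside, world axes, zero at the start; "torque": the same for the moment, N m; "width": finger opening in m.
Only numpy, scipy, OpenCV 4.12 (cv2) and the standard library are available. Lean on these libraries where they do the work, as an engineer would, in place of code of your own. Each camera call takes 0.05 s, during which the arm holds its last target. There are 200 camera calls.

## Working session

There is one attempt and no reset: what is moved stays moved. The work goes in short steps, Python scripts to look and compute and a tool call to move; the robot and the scene stay as the last step left them, time stands still between calls to the robot, and variables do not carry over. Pictures are saved under pics/ and viewed, about 8 in all and at most 12, crops included, and the job is handed in when it is done.

Besides the shell and the picture viewer there is one more tool, called after "Request:" by a JSON object that holds its "api" and its "payload". carry_out: Moves the arm, as the interface text tells. Its arguments: {"type":"object","properties":{"motion":{"type":"array","items":{"type":"array"}},"newtons":{"type":"number"}},"required":["motion"]}

```bash
mkdir -p pics; ls; cat > h.py <<'E'
import numpy as np, cv2, pickle
from station import r, snapshot
def take(n,f):
    s=snapshot(n); cv2.imwrite(f'pics/{f}.png',s["pixels"][:,:,::-1]); pickle.dump(s,open(f'pics/{f}.pkl','wb')); return s
def load(f): return pickle.load(open(f'pics/{f}.pkl','rb'))
def ray(s,u,v,z):
    R=np.array(s["R"]);t=np.array(s["t"]);c=-R.T@t
    d=R.T@np.array([(u-s["cx"])/s["fx"],(v-s["cy"])/s["fy"],1]); return c+d*(z-c[2])/d[2]
def proj(s,X):
    p=np.array(s["R"])@np.array(X)+np.array(s["t"]); return s["fx"]*p[0]/p[2]+s["cx"],s["fy"]*p[1]/p[2]+s["cy"]
E
python3 - <<'E'
from h import *
for n in("top","side"):
    s=take(n,n+"1"); print(n,s["fx"],np.round(-np.array(s["R"]).T@np.array(s["t"]),3),np.round(s["R"],2).tolist())
print(r.sense())
E
```

```text
pics
top 496.4088173149602 [0.352 0.042 1.201] [[-0.01, -1.0, 0.01], [-0.99, 0.01, -0.14], [0.14, -0.01, -0.99]]
side 551.7167644886996 [-0.026  0.812  0.848] [[-0.81, -0.58, 0.01], [-0.38, 0.51, -0.77], [0.45, -0.63, -0.63]]
{'time': 0.1, 'joint_pos': array([ 1.19412098,  0.32177967, -0.07009427,  1.45151253,  0.02260242,
        1.37080665, -0.05690116]), 'joint_vel': array([-0.00050103, -0.00299986,  0.00120636, -0.00291876,  0.00035071,
       -0.0009246 ,  0.00197318]), 'tau': array([-2.31441645e-04, -4.94878578e+01, -3.84208029e-01, -3.15214348e+01,
        1.28260249e-02,  7.36171991e-03, -1.12920208e-05]), 'tcp_pos': array([ 0.24737206, -0.60058464,  0.23033326]), 'tcp_rot': array([ 9.80968684e-01,  1.94164109e-01, -2.11064290e-04, -8.33246159e-04]), 'force': array([-0.14337579, -0.00489553,  0.42956716]), 'torque': array([0.0308831 , 0.00308679, 0.01276832]), 'width': 0.08543068921384371}
```

View pics/top1.png

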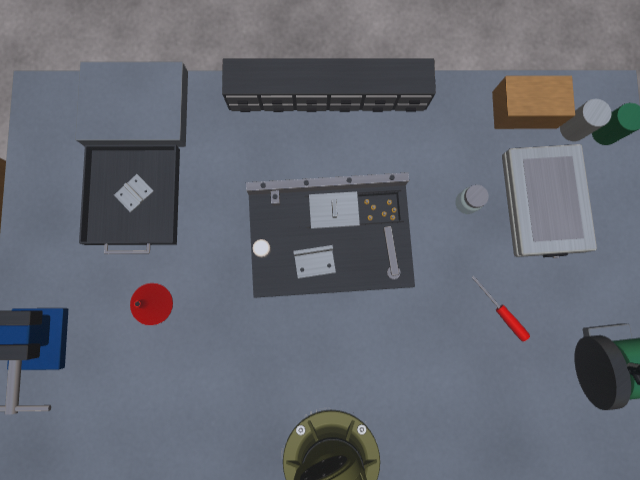

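View pics/side1.png

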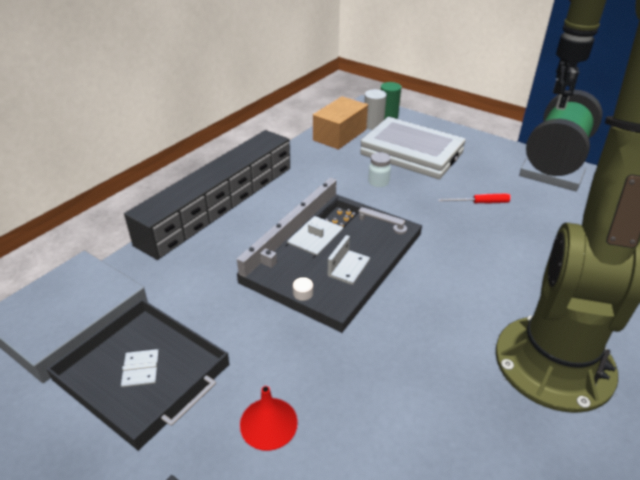

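The top picture shows the jig at px (247-415, 175-297), with the fence on the far side (world +x). The cover plate is at (310-358, 193-228) with its rib near (335,208). The bracket is at (294-336, 246-277), and the lever lies right of it at (392,255). The side view agrees.

```bash
python3 - <<'E'
from h import *
i=cv2.imread('pics/top1.png')[170:305,240:420]; cv2.imwrite('pics/c1.png',cv2.resize(i,None,fx=4.4,fy=4.4,interpolation=cv2.INTER_CUBIC))
E
```

```text
(no output)
```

View pics/c1.png

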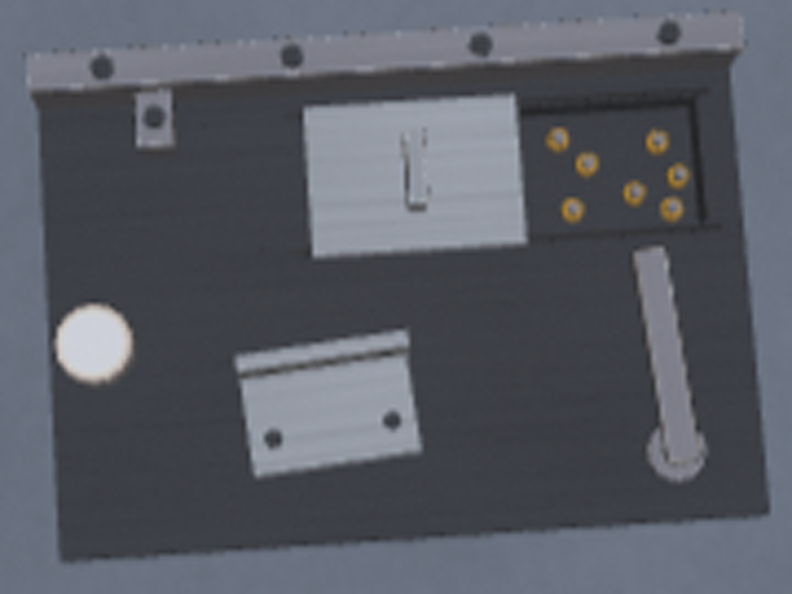

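The crop shows bed near corners at crop (62,561) and (768,514), and fence top near edge (30,90)-(743,48). Cover corners are (303,108), (515,95), (526,243), (313,257). The bracket's upright top runs (236,357)-(407,330), and its flat leg's near corners are (256,476) and (421,451).

```bash
python3 - <<'E'
from h import *
s=load('top1')
P=lambda u,v,z: ray(s,240+(u+.5)/4.4-.5,170+(v+.5)/4.4-.5,z)[:2]
W=[P(62,561,.03),P(768,514,.03),P(30,90,.075),P(743,48,.075)]
J=np.array([[-.16,.19],[-.16,-.19],[.085,.19],[.085,-.19]])
W=np.array(W); jm=J.mean(0); wm=W.mean(0)
H=(J-jm).T@(W-wm); th=np.arctan2(H[0,1]-H[1,0],H[0,0]+H[1,1])
R=np.array([[np.cos(th),-np.sin(th)],[np.sin(th),np.cos(th)]]); o=wm-R@jm
print("yaw",np.degrees(th),"o",o,"res mm",np.round(1e3*(W-(J@R.T+o)),1).tolist())
np.savez('jig.npz',R=R,o=o,th=th)
def sh(n,pts):
    for p in pts: w=P(*p); print(n,np.round(w,4),"jig",np.round(1e3*R.T@(w-o),1))
sh("cover",[(303,108,.036),(515,95,.036),(526,243,.036),(313,257,.036)])
sh("rib",[(414,130,.061),(417,208,.061)])
sh("brTop",[(236,357,.08),(407,330,.08)]); sh("brFlat",[(256,476,.038),(421,451,.038)])
sh("handle",[(635,252,.05),(647,455,.05)]); sh("stop",[(136,148,.06),(175,146,.06)])
sh("cap",[(133,343,.06)])
E
```

```text
yaw 3.3171170749957097 o [ 0.54276905 -0.0019019 ] res mm [[-0.3, -1.3], [0.1, 1.2], [0.5, -1.2], [-0.3, 1.3]]
cover [0.6157 0.0481] jig [75.7 45.7]
cover [ 0.6225 -0.0677] jig [ 75.8 -70.3]
cover [ 0.5406 -0.0722] jig [ -6.2 -70. ]
cover [0.5335 0.043 ] jig [-6.6 45.4]
rib [ 0.5978 -0.0111] jig [ 54.4 -12.4]
rib [ 0.5556 -0.0122] jig [ 12.2 -11.1]
brTop [0.4747 0.083 ] jig [-63.1  88.7]
brTop [ 0.4882 -0.0054] jig [-54.7  -0.3]
brFlat [0.4157 0.0739] jig [-122.5   83. ]
brFlat [ 0.4284 -0.0139] jig [-114.9   -5.4]
handle [ 0.5332 -0.129 ] jig [ -16.9 -126.3]
handle [ 0.4248 -0.1326] jig [-125.4 -123.6]
stop [0.5889 0.1368] jig [ 54.1 135.8]
stop [0.5899 0.1161] jig [ 53.9 115.1]
cap [0.4846 0.1378] jig [-50.  142.8]
```

Request:
{"api": "carry_out", "payload": {"motion": [[[0,0,-19.1],[32.7,62.6,-5],0],[[0,0,-19.1],[32.7,62.6,-5],0],[[0,0,-19.1],[32.7,62.6,-5],0],[[0,0,-19.1],[32.7,62.6,-5],0],[[0,0,-19.1],[32.7,62.6,-5],0],[[0,0,-19.1],[32.7,62.6,-5],0],[[0,0,-19.1],[32.7,62.6,-5],0],[[0,0,-19.1],[32.7,62.6,-5],0],[[0,0,-19.1],[32.7,62.6,-5],0],[[0,0,-19.1],[32.7,62.6,-5],0],[[0,0,-19.1],[32.7,62.6,-5],0],[[0,0,-19.1],[32.7,62.6,-5],0]], "newtons": 40}}

```text
time: 1.3
tcp_pos: [0.525, -0.0687, 0.1887]
tcp_rot: [1.0, 0.029, -0.0, 0.0]
force: [0.8, -0.2, -0.1]
width: -0.0002
```

Request:
{"api": "carry_out", "payload": {"motion": [[[0,0,0],[4.7,9.8,0],0],[[0,0,0],[4.7,9.8,0],0],[[0,0,0],[4.7,9.8,0],0],[[0,0,0],[4.7,9.8,-5],0],[[0,0,0],[4.7,9.8,-9],0],[[0,0,0],[4.7,9.8,-9],0],[[0,0,0],[4.7,9.8,-9],0]]}}

```text
time: 2.0
tcp_pos: [0.5713, 0.027, 0.099]
tcp_rot: [1.0, 0.028, -0.001, -0.0]
force: [-0.1, -0.1, 0.6]
width: 0.0001
```

```bash
cat >> h.py <<'E'
_j=np.load('jig.npz')
def tj():
    q=r.sense(); w=q["tcp_pos"]; print("t",round(q["time"],2),"tcp",np.round(w,4),"jig mm",np.round(1e3*_j["R"].T@(w[:2]-_j["o"]),1),"F",np.round(q["force"],1),"Fjig",np.round(_j["R"].T@q["force"][:2],1),"w",round(q["width"],4))
E
python3 -c "
from h import *
tj()"
```

```text
t 2.0 tcp [0.5713 0.027  0.099 ] jig mm [30.2 27.2] F [-0.1 -0.1  0.6] Fjig [-0.1 -0.1] w 0.0001
```

Request:
{"api": "carry_out", "payload": {"motion": [[[0,0,0],[0.3,0,-5.3],0],[[0,0,0],[0.3,0,-5.3],0],[[0,0,0],[0.4,-1.5,-5.3],0],[[0,0,0],[0.5,-3,-5.3],0],[[0,0,0],[0.6,-4.5,-5.3],0],[[0,0,0],[0.65,-6,-5.3],0],[[0,0,0],[0.7,-7.5,-5.3],0],[[0,0,0],[0.8,-9,-5.3],0],[[0,0,0],[0.9,-10.5,-5.3],0],[[0,0,0],[0.95,-11.5,-5.3],0],[[0,0,0],[0.95,-11.5,-5.3],0]]}}

```text
time: 3.1
tcp_pos: [0.5807, -0.0907, 0.0455]
tcp_rot: [1.0, 0.027, -0.001, 0.001]
force: [-0.1, -0.5, -0.1]
width: -0.0
```

```bash
python3 -c "
from h import *
tj(); take('wrist','w1'); take('top','t2')"
```

```text
t 3.1 tcp [ 0.5807 -0.0907  0.0455] jig mm [ 32.7 -90.8] F [-0.1 -0.5 -0.1] Fjig [-0.1 -0.5] w -0.0
```

View pics/w1.png

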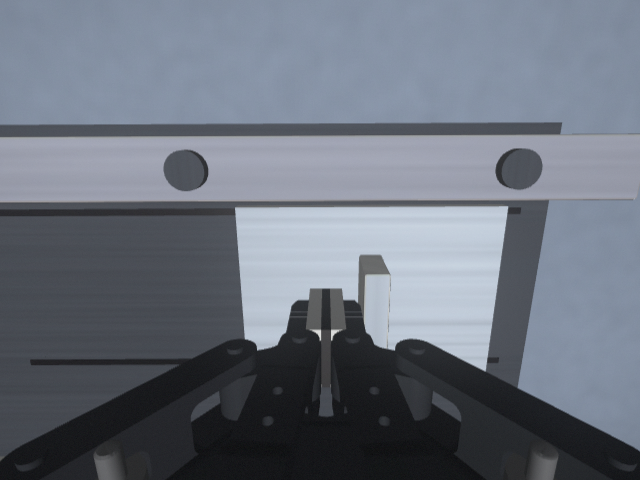

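The cover is nearly shut and the closed fingertips (325,310) stand just short of the rib (372,290). I'll push on gently to the end stop.

Request:
{"api": "carry_out", "payload": {"motion": [[[0,0,0],[0.05,-0.6,0],0],[[0,0,0],[0.1,-1.2,0],0],[[0,0,0],[0.1,-1.5,0],0],[[0,0,0],[0.1,-1.7,0],0],[[0,0,0],[0.1,-1.7,0],0]]}}

```text
time: 3.7
tcp_pos: [0.5815, -0.1004, 0.0455]
tcp_rot: [1.0, 0.03, -0.001, -0.002]
force: [-1.6, 7.9, 0.5]
width: -0.0003
```

```bash
python3 -c "
from h import *
tj()"
```

```text
t 3.7 tcp [ 0.5815 -0.1004  0.0455] jig mm [  33.  -100.6] F [-1.6  7.9  0.5] Fjig [-1.2  7.9] w -0.0003
```

Request:
{"api": "carry_out", "payload": {"motion": [[[0,0,0],[0,-0.5,0],0],[[0,0,0],[0,-0.5,0],0],[[0,0,0],[0,-0.5,0],0],[[0,0,0],[0,-0.5,0],0]]}}

```text
time: 4.1
tcp_pos: [0.5815, -0.1006, 0.0455]
tcp_rot: [0.999, 0.031, -0.001, -0.005]
force: [-2.9, 14.9, 2.4]
width: -0.0001
```

```bash
python3 -c "
from h import *
tj()"
```

```text
t 4.1 tcp [ 0.5815 -0.1006  0.0455] jig mm [  32.9 -100.8] F [-2.9 14.9  2.4] Fjig [-2.  15.1] w -0.0001
```

The cover is on its end stop: the tool did not advance while the force rose from 8 to 15 N. Next I back off and go over the bracket with the jaws partly open.

Request:
{"api": "carry_out", "payload": {"motion": [[[0,0,0],[0,3,0],0],[[0,0,0],[0,3,4],0],[[0,0,0],[0,3,9],0],[[0,0,5.2],[-4,6,9],4],[[0,0,5.2],[-8,9,9],4],[[0,0,5.2],[-12,12,9],4],[[0,0,5.2],[-12.8,14.8,9],4],[[0,0,5.2],[-12.8,14.8,7],4],[[0,0,5.2],[-12.8,14.8,7],4],[[0,0,5.2],[-12.8,14.8,7],4]]}}

```text
time: 5.1
tcp_pos: [0.4543, 0.0377, 0.1161]
tcp_rot: [0.997, 0.074, -0.0, 0.0]
force: [0.6, -0.3, -1.0]
width: 0.0398
```

```bash
python3 -c "
from h import *
tj(); take('wrist','w2')"
```

```text
t 5.1 tcp [0.4543 0.0377 0.1161] jig mm [-86.1  44.6] F [ 0.6 -0.3 -1. ] Fjig [ 0.6 -0.3] w 0.0398
```

View pics/w2.png

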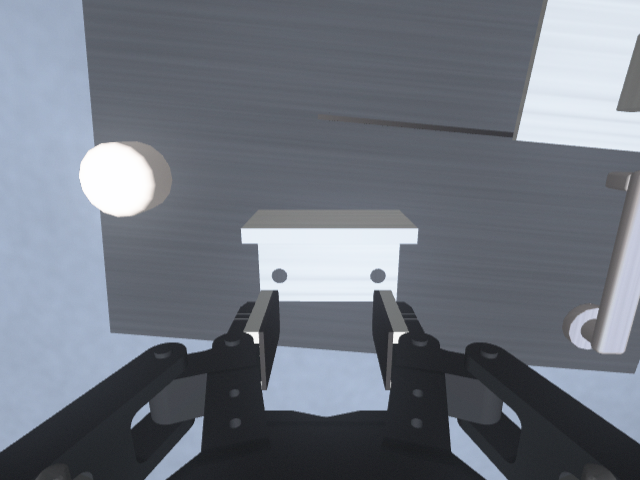

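The bracket is centred in the jaws: its upright spans 241-417 and the fingers sit at about 260 and 390. It is parallel to them, so I lower onto the flat leg.

Request:
{"api": "carry_out", "payload": {"motion": [[[0,0,0],[0,0,-4],4],[[0,0,0],[0,0,-6.5],4],[[0,0,0],[0,0,-7.2],4],[[0,0,0],[0,0,-7.2],4]]}}

```text
time: 5.55
tcp_pos: [0.4541, 0.0381, 0.0437]
tcp_rot: [0.997, 0.074, -0.001, -0.0]
force: [-0.4, 0.6, 0.1]
width: 0.04
```

```bash
python3 -c "
from h import *
tj()"
```

```text
t 5.55 tcp [0.4541 0.0381 0.0437] jig mm [-86.2  45.1] F [-0.4  0.6  0.1] Fjig [-0.4  0.6] w 0.04
```

Request:
{"api": "carry_out", "payload": {"motion": [[[0,0,0],[0.5,0.03,0],4],[[0,0,0],[1,0.06,0],4],[[0,0,0],[1.6,0.1,0],4],[[0,0,-1],[2.5,0.15,0],4],[[0,0,-2],[3.5,0.2,0],4],[[0,0,-3],[4.5,0.26,0],4],[[0,0,-4],[5.5,0.32,0],4],[[0,0,-5.2],[6.5,0.38,0],4],[[0,0,-5.2],[7.5,0.43,0],4],[[0,0,-5.2],[8.5,0.5,0],4],[[0,0,-5.2],[9.5,0.55,0],4],[[0,0,-5.2],[10.5,0.6,0],4]]}}

```text
time: 6.75
tcp_pos: [0.5601, 0.0445, 0.0439]
tcp_rot: [1.0, 0.029, -0.0, 0.0]
force: [-2.1, 0.1, 1.9]
width: 0.0404
```

```bash
python3 -c "
from h import *
tj(); take('wrist','w3')"
```

```text
t 6.75 tcp [0.5601 0.0445 0.0439] jig mm [19.9 45.3] F [-2.1  0.1  1.9] Fjig [-2.1  0.2] w 0.0404
```

View pics/w3.png

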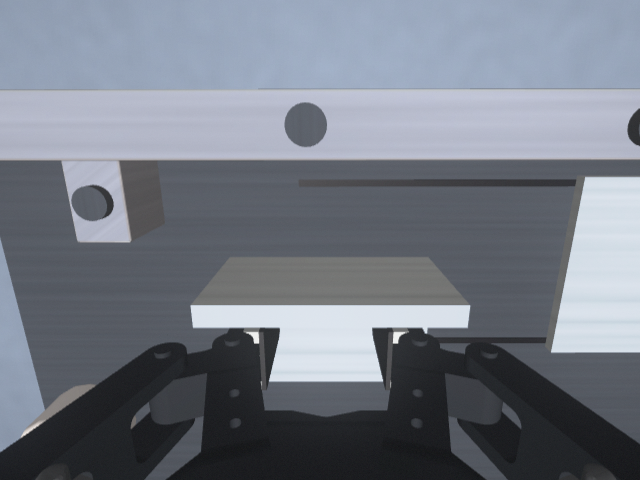

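The bracket is square to the fence, and the gap between the stop block (120,200) and the cover (550+) is clear. I continue to the fence.

Request:
{"api": "carry_out", "payload": {"motion": [[[0,0,0],[1,0.06,0],4],[[0,0,0],[2,0.12,0],4],[[0,0,0],[3,0.17,0],4],[[0,0,0],[3.8,0.22,0],4],[[0,0,0],[4.3,0.25,0],4],[[0,0,0],[4.7,0.27,0],4],[[0,0,0],[5,0.29,0],4],[[0,0,0],[5.3,0.31,0],4],[[0,0,0],[5.3,0.31,0],4],[[0,0,0],[5.3,0.31,0],4]]}}

```text
time: 7.8
tcp_pos: [0.6049, 0.0473, 0.0431]
tcp_rot: [1.0, 0.029, -0.008, 0.001]
force: [-21.1, -1.3, 13.5]
width: 0.0399
```

```bash
python3 -c "
from h import *
tj()"
```

```text
t 7.8 tcp [0.6049 0.0473 0.0431] jig mm [64.9 45.5] F [-21.1  -1.3  13.5] Fjig [-21.2  -0.1] w 0.0399
```

Request:
{"api": "carry_out", "payload": {"motion": [[[0,0,0],[-0.5,-0.03,0],4],[[0,0,0],[-0.5,-0.03,-0.3],4],[[0,0,0],[-0.5,-0.03,-0.6],4],[[0,0,0],[-0.5,-0.03,-0.6],4],[[0,0,0],[-0.5,-0.03,-0.6],4]]}}

```text
time: 8.3
tcp_pos: [0.6052, 0.0474, 0.0394]
tcp_rot: [1.0, 0.029, -0.002, 0.001]
force: [-13.0, -2.1, 15.2]
width: 0.0399
```

```bash
python3 -c "
from h import *
tj()"
```

```text
t 8.3 tcp [0.6052 0.0474 0.0394] jig mm [65.1 45.6] F [-13.   -2.1  15.2] Fjig [-13.1  -1.4] w 0.0399
```

Request:
{"api": "carry_out", "payload": {"motion": [[[0,0,0],[-0.5,-0.03,0],4],[[0,0,0],[-0.5,-0.03,-0.4],4],[[0,0,0],[-0.5,-0.03,-0.4],4],[[0,0,0],[-0.5,-0.03,-0.4],4]]}}

```text
time: 8.7
tcp_pos: [0.6033, 0.0472, 0.0366]
tcp_rot: [1.0, 0.029, 0.001, 0.0]
force: [-5.8, 0.2, 17.1]
width: 0.0402
```

```bash
python3 -c "
from h import *
tj()"
```

```text
t 8.7 tcp [0.6033 0.0472 0.0366] jig mm [63.3 45.5] F [-5.8  0.2 17.1] Fjig [-5.7  0.5] w 0.0402
```

Request:
{"api": "carry_out", "payload": {"motion": [[[0,0,0],[0.2,0.01,0],4],[[0,0,0],[0.4,0.02,0],4],[[0,0,0],[0.6,0.03,0],4],[[0,0,0],[0.6,0.03,0],4],[[0,0,0],[0.6,0.03,0],4]]}}

```text
time: 9.2
tcp_pos: [0.6039, 0.0473, 0.0365]
tcp_rot: [1.0, 0.029, -0.005, 0.001]
force: [-24.3, -2.8, 30.0]
width: 0.0403
```

```bash
python3 - <<'E'
from h import *
tj(); take('wrist','w4'); s=take('side','s4'); tj()
u,v=proj(s,[.605,.02,.06]);print(u,v)
u,v=int(u),int(v); c=s["pixels"][v-75:v+75,u-100:u+100,::-1]; cv2.imwrite('pics/s4c.png',cv2.resize(c,None,fx=4,fy=4,interpolation=cv2.INTER_CUBIC))
E
```

```text
t 9.2 tcp [0.6039 0.0473 0.0365] jig mm [63.9 45.6] F [-24.3  -2.8  30. ] Fjig [-24.5  -1.4] w 0.0403
t 9.3 tcp [0.6039 0.0473 0.0365] jig mm [63.9 45.6] F [-23.3  -2.4  30.2] Fjig [-23.4  -1.1] w 0.0399
297.6376330666179 228.2815283559273
```

View pics/w4.png

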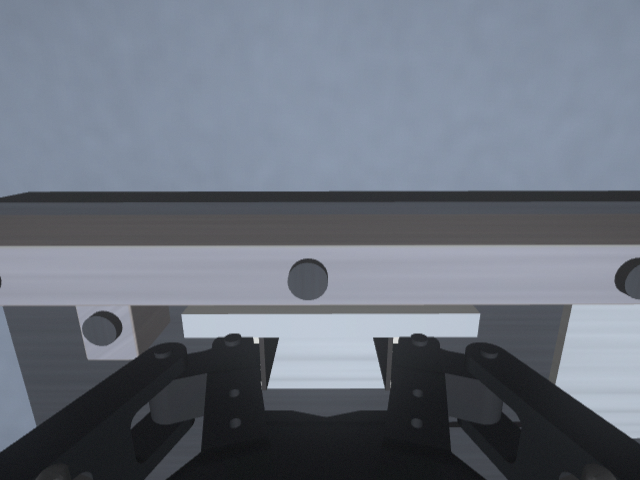

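View pics/s4c.png

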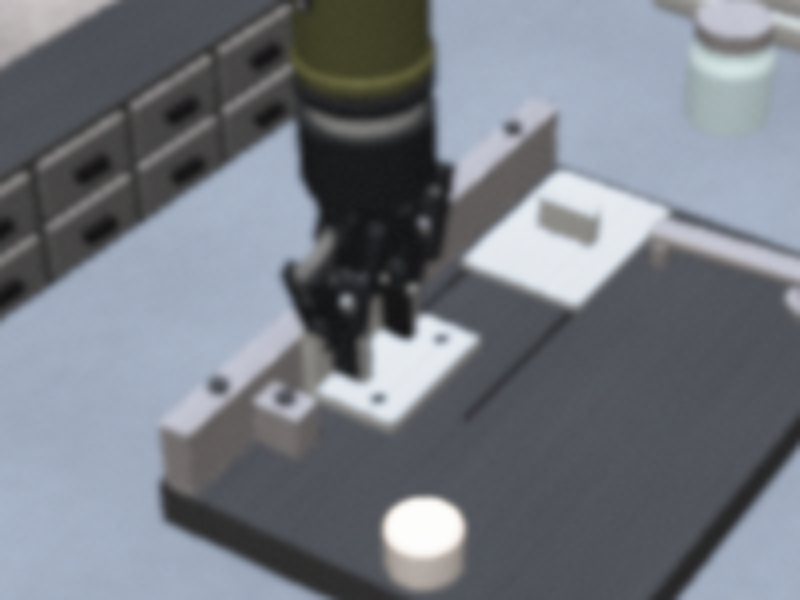

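Everything is in place and the bracket is square at the fence, but TCP x is 1.2 mm short of its earlier contact value. Friction under the downward load may have left a gap, so I'll unload, push to the fence, then press down while still pushing.

Request:
{"api": "carry_out", "payload": {"motion": [[[0,0,0],[0,0,0.5],4],[[0,0,0],[0,0,0.9],4],[[0,0,0],[0,0,0.9],4],[[0,0,0],[0,0,0.9],4]]}}

```text
time: 9.7
tcp_pos: [0.6051, 0.0468, 0.0414]
tcp_rot: [1.0, 0.029, -0.004, 0.001]
force: [-7.9, -1.5, 2.9]
width: 0.0401
```

```bash
python3 -c "
from h import *
tj()"
```

```text
t 9.7 tcp [0.6051 0.0468 0.0414] jig mm [65. 45.] F [-7.9 -1.5  2.9] Fjig [-7.9 -1. ] w 0.0401
```

Request:
{"api": "carry_out", "payload": {"motion": [[[0,0,0],[0.2,0.01,0],4],[[0,0,0],[0.2,0.01,-0.3],4],[[0,0,0],[0.2,0.01,-0.5],4],[[0,0,0],[0.2,0.01,-0.7],4],[[0,0,0],[0.2,0.01,-0.7],4],[[0,0,0],[0.2,0.01,-0.7],4]]}}

```text
time: 10.3
tcp_pos: [0.605, 0.0469, 0.0392]
tcp_rot: [1.0, 0.029, -0.006, 0.002]
force: [-27.6, -4.4, 36.4]
width: 0.04
```

```bash
python3 -c "
from h import *
tj()"
```

```text
t 10.3 tcp [0.605  0.0469 0.0392] jig mm [65.  45.2] F [-27.6  -4.4  36.4] Fjig [-27.8  -2.8] w 0.04
```

```bash
python3 - <<'E'
from h import *
w=take('wrist','w5'); s=take('side','s5'); old=load('w4'); so=load('s4')
a=lambda p:cv2.resize(p["pixels"][235:400,160:500,::-1],(400,194))
b=lambda p:cv2.resize(p["pixels"][220:270,255:325,::-1],(400,286),interpolation=cv2.INTER_CUBIC)
cv2.imwrite('pics/cmp5.png',np.vstack([np.hstack([a(old),a(w)]),np.hstack([b(so),b(s)])]))
E
```

```text
(no output)
```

View pics/cmp5.png

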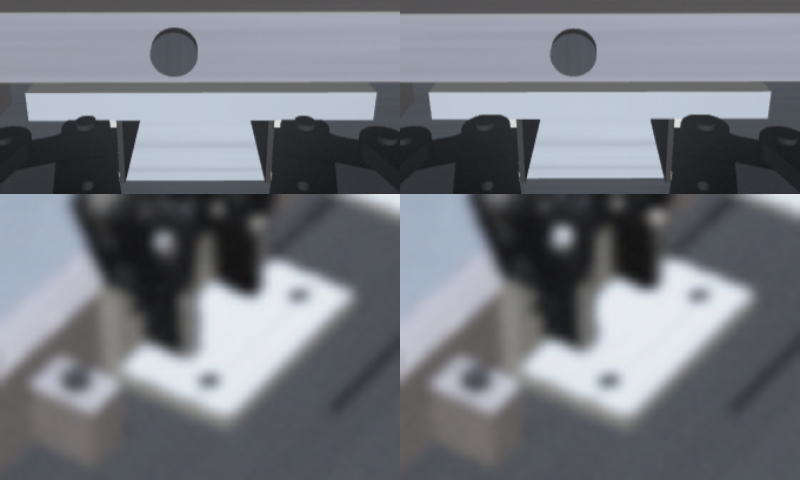

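The two views look alike, so I measure the edges in both wrist pictures by casting rays.

```bash
python3 - <<'E'
from h import *
R,o=_j["R"],_j["o"]
for f in('w3','w4','w5'):
    s=load(f); g=cv2.cvtColor(s["pixels"],cv2.COLOR_RGB2GRAY).astype(float)
    for c0 in(285,345):
        p=g[:,c0-8:c0+8].mean(1); d=np.diff(p)
        k=[i for i in range(150,420) if abs(d[i])>8 and abs(d[i])==abs(d[max(i-2,0):i+3]).max()]
        out=[]
        for i in k:
            w=abs(d[i-2:i+3]); e=(w*np.arange(i-2,i+3)).sum()/w.sum()+.5
            out.append((round(e,1),round(d[i]),*[round(1e3*(R.T@(ray(s,c0,e,z)[:2]-o))[0],1) for z in(.075,.08,.038)]))
        print(f,c0,out)
    # length of upright top near edge
    r0={'w3':316,'w4':328,'w5':327}[f]; d=np.diff(g[r0-4:r0+4].mean(0)); a=150+np.argmax(d[150:260]); b=400+np.argmin(d[400:520]); 
    print(f,"len px",b-a, "z.08 mm",[np.round(1e3*R.T@(ray(s,u,r0,.08)[:2]-o),1) for u in(a+.5,b+.5)])
E
```

```text
Traceback (most recent call last):
NameError: name '_j' is not defined. Did you mean: 'tj'?
```

```bash
python3 - <<'E'
from h import *
import h; R,o=h._j["R"],h._j["o"]
for f in('w3','w4','w5'):
    s=load(f); g=cv2.cvtColor(s["pixels"],cv2.COLOR_RGB2GRAY).astype(float)
    for c0 in(285,345):
        p=g[:,c0-8:c0+8].mean(1); d=np.diff(p)
        k=[i for i in range(150,420) if abs(d[i])>8 and abs(d[i])==abs(d[max(i-2,0):i+3]).max()]
        out=[]
        for i in k:
            w=abs(d[i-2:i+3]); e=(w*np.arange(i-2,i+3)).sum()/w.sum()+.5
            out.append((round(e,1),round(d[i]),*[round(1e3*(R.T@(ray(s,c0,e,z)[:2]-o))[0],1) for z in(.075,.08,.038)]))
        print(f,c0,out)
    r0={'w3':316,'w4':328,'w5':327}[f]; d=np.diff(g[r0-4:r0+4].mean(0)); a=150+np.argmax(d[150:260]); b=400+np.argmin(d[400:520]); 
    print(f,"len px",b-a, "z.08 mm",[np.round(1e3*R.T@(ray(s,u,r0,.08)[:2]-o),1) for u in(a+.5,b+.5)])
E
```

```text
w3 285 [(np.float64(159.4), -44, np.float64(85.1), np.float64(85.4), np.float64(83.0)), (np.float64(256.6), 13, np.float64(54.3), np.float64(55.9), np.float64(42.0)), (np.float64(304.7), 82, np.float64(37.2), np.float64(39.6), np.float64(19.3)), (np.float64(327.5), -17, np.float64(28.6), np.float64(31.4), np.float64(7.8)), (np.float64(381.2), -64, np.float64(7.0), np.float64(10.7), np.float64(-21.0)), (np.float64(410.0), -28, np.float64(-5.5), np.float64(-1.2), np.float64(-37.6))]
w3 345 [(np.float64(159.4), -43, np.float64(85.1), np.float64(85.3), np.float64(83.0)), (np.float64(179.1), -9, np.float64(79.2), np.float64(79.7), np.float64(75.2)), (np.float64(186.2), 8, np.float64(77.0), np.float64(77.7), np.float64(72.3)), (np.float64(256.6), 15, np.float64(54.3), np.float64(55.9), np.float64(42.0)), (np.float64(304.7), 82, np.float64(37.2), np.float64(39.6), np.float64(19.2)), (np.float64(381.2), -64, np.float64(6.9), np.float64(10.7), np.float64(-21.0)), (np.float64(413.1), -16, np.float64(-7.0), np.float64(-2.6), np.float64(-39.5))]
w3 len px 277 z.08 mm [array([35.6, 88. ]), array(
[... 1895 characters left out ...]
9), -24, np.float64(43.8), np.float64(48.2), np.float64(11.0))]
w5 345 [(np.float64(192.1), -47, np.float64(121.4), np.float64(122.2), np.float64(115.7)), (np.float64(203.0), 16, np.float64(118.2), np.float64(119.1), np.float64(111.3)), (np.float64(246.1), 37, np.float64(104.8), np.float64(106.4), np.float64(93.3)), (np.float64(304.2), -27, np.float64(85.2), np.float64(87.6), np.float64(66.8)), (np.float64(312.8), 69, np.float64(82.1), np.float64(84.7), np.float64(62.6)), (np.float64(386.2), -54, np.float64(53.7), np.float64(57.7), np.float64(24.4)), (np.float64(413.1), -12, np.float64(42.3), np.float64(46.8), np.float64(9.0))]
w5 len px 288 z.08 mm [array([79.9, 88.2]), array([79.6, -2.2])]
```

In both pictures the bracket is flush and seated: its outer face is at 84.7 against the fence's 85.2, and its near edge is at 24.4. The tool's stopping heights of 36.5 and 39.2 mm at different x suggest a finger knuckle is catching on the upright's top. I'll back off and shut the fingers, which makes the tips reach farther forward, then re-seat.

Request:
{"api": "carry_out", "payload": {"motion": [[[0,0,0],[-0.8,-0.05,0.2],4],[[0,0,0],[-1.8,-0.1,0.5],4],[[0,0,0],[-2.6,-0.15,1.5],3],[[0,0,0],[-2.6,-0.15,1.5],0],[[0,0,0],[-2.6,-0.15,1.5],0],[[0,0,0],[-2.6,-0.15,1.5],0],[[0,0,0],[-2.6,-0.15,1.5],0],[[0,0,0],[-2.6,-0.15,1.5],0]], "newtons": 60}}

```text
time: 11.2
tcp_pos: [0.5843, 0.0459, 0.0507]
tcp_rot: [1.0, 0.029, -0.0, -0.0]
force: [-0.4, -0.9, 0.2]
width: 0.0004
```

```bash
python3 -c "
from h import *
tj()"
```

```text
t 11.2 tcp [0.5843 0.0459 0.0507] jig mm [44.2 45.3] F [-0.4 -0.9  0.2] Fjig [-0.5 -0.9] w 0.0004
```

Request:
{"api": "carry_out", "payload": {"motion": [[[0,0,0],[0.9,-0.15,-0.6],0],[[0,0,0],[0.9,-0.15,-1.1],0],[[0,0,0],[0.9,-0.15,-1.3],0],[[0,0,0],[0.9,-0.15,-1.4],0],[[0,0,0],[0.9,-0.15,-1.4],0]]}}

```text
time: 11.7
tcp_pos: [0.5938, 0.044, 0.0381]
tcp_rot: [1.0, 0.029, 0.0, 0.001]
force: [-2.5, -0.2, 9.4]
width: 0.0001
```

```bash
python3 -c "
from h import *
tj()"
```

```text
t 11.7 tcp [0.5938 0.044  0.0381] jig mm [53.6 42.8] F [-2.5 -0.2  9.4] Fjig [-2.5 -0. ] w 0.0001
```

Shut, the tips touch the flat leg at z 38.1 mm, exactly as expected. Now I slide lightly forward into the corner.

Request:
{"api": "carry_out", "payload": {"motion": [[[0,0,0],[0.3,0.02,0.15],0],[[0,0,0],[0.7,0.04,0.15],0],[[0,0,0],[1.1,0.06,0.15],0],[[0,0,0],[1.5,0.09,0.15],0],[[0,0,0],[1.7,0.1,0.15],0],[[0,0,0],[1.7,0.1,0.15],0]]}}

```text
time: 12.3
tcp_pos: [0.6038, 0.045, 0.0381]
tcp_rot: [1.0, 0.029, -0.008, 0.001]
force: [-20.1, -2.1, 18.5]
width: 0.0005
```

```bash
python3 -c "
from h import *
tj()"
```

```text
t 12.3 tcp [0.6038 0.045  0.0381] jig mm [63.6 43.3] F [-20.1  -2.1  18.5] Fjig [-20.2  -0.9] w 0.0005
```

The tool leans 0.9° with its tips trailing, so the fingers probably bear on the top of the upright. I'll tilt it so the tips lead into the corner.

Request:
{"api": "carry_out", "payload": {"motion": [[[0,0,0],[-1,-0.06,0.1],0],[[0.15,-2.5,0],[-1,-0.06,0.2],0],[[0.15,-2.5,0],[-0.6,-0.04,0.2],0],[[0.15,-2.5,0],[-0.3,-0.02,0.2],0],[[0.15,-2.5,0],[0,0,0.1],0],[[0.15,-2.5,0],[0,0,0],0],[[0.15,-2.5,0],[0,0,0],0]]}}

```text
time: 13.0
tcp_pos: [0.6056, 0.045, 0.0382]
tcp_rot: [0.999, 0.029, 0.016, 0.0]
force: [-17.6, -2.0, 15.8]
width: -0.0002
```

```bash
python3 -c "
from h import *
tj(); print(r.sense()['tcp_rot'])"
```

```text
t 13.0 tcp [0.6056 0.045  0.0382] jig mm [65.5 43.2] F [-17.6  -2.   15.8] Fjig [-17.7  -1. ] w -0.0002
[9.99468433e-01 2.85723291e-02 1.56951402e-02 3.67750332e-04]
```

The tips are in the corner now (x 65.5, z 38.2). I trim a little more down and a little less sideways, then do a final check.

Request:
{"api": "carry_out", "payload": {"motion": [[[0,0,0],[-0.1,0,-0.15],0],[[0,0,0],[-0.1,0,-0.25],0],[[0,0,0],[-0.1,0,-0.25],0],[[0,0,0],[-0.1,0,-0.25],0],[[0,0,0],[-0.1,0,-0.25],0]]}}

```text
time: 13.5
tcp_pos: [0.6057, 0.045, 0.0381]
tcp_rot: [0.999, 0.029, 0.017, 0.001]
force: [-20.4, -2.0, 27.1]
width: 0.0001
```

```bash
python3 - <<'E'
from h import *
import h; R,o=h._j["R"],h._j["o"]
tj(); w=take('wrist','w6'); s=take('side','s6'); t=take('top','t6'); tj()
g=cv2.cvtColor(w["pixels"],cv2.COLOR_RGB2GRAY).astype(float)
for c0 in(225,430):
    p=g[:,c0-6:c0+6].mean(1); d=np.diff(p)
    print(c0,[(i+.5,round(d[i]),*[round(float(1e3*(R.T@(ray(w,c0,i+.5,z)[:2]-o))[0]),1) for z in(.075,.08,.038)]) for i in range(230,440) if abs(d[i])>9 and abs(d[i])==abs(d[i-2:i+3]).max()])
i=t["pixels"][170:305,240:420,::-1]
a=cv2.resize(i,(400,300),interpolation=cv2.INTER_CUBIC); b=cv2.resize(s["pixels"][170:290,220:380,::-1],(400,300),interpolation=cv2.INTER_CUBIC)
cv2.imwrite('pics/f6.png',np.vstack([np.hstack([a,b]),cv2.resize(w["pixels"][200:440,:,::-1],(800,300))]))
E
```

```text
t 13.5 tcp [0.6057 0.045  0.0381] jig mm [65.5 43.2] F [-20.4  -2.   27.1] Fjig [-20.5  -0.8] w 0.0001
t 13.65 tcp [0.6057 0.0451 0.0381] jig mm [65.6 43.3] F [-20.3  -1.6  27.5] Fjig [-20.3  -0.5] w 0.0001
225 [(242.5, 44, 104.8, 106.0, 95.5), (301.5, -36, 85.2, 87.4, 69.2), (309.5, 62, 82.5, 84.7, 65.5), (333.5, -18, 73.9, 76.6, 54.1), (340.5, -34, 71.4, 74.2, 50.6)]
430 [(241.5, 41, 105.0, 106.2, 95.7), (301.5, -30, 85.1, 87.2, 69.0), (308.5, 53, 82.6, 84.9, 65.8), (332.5, -49, 74.1, 76.8, 54.3), (341.5, -18, 70.8, 73.6, 49.9)]
```

View pics/f6.png

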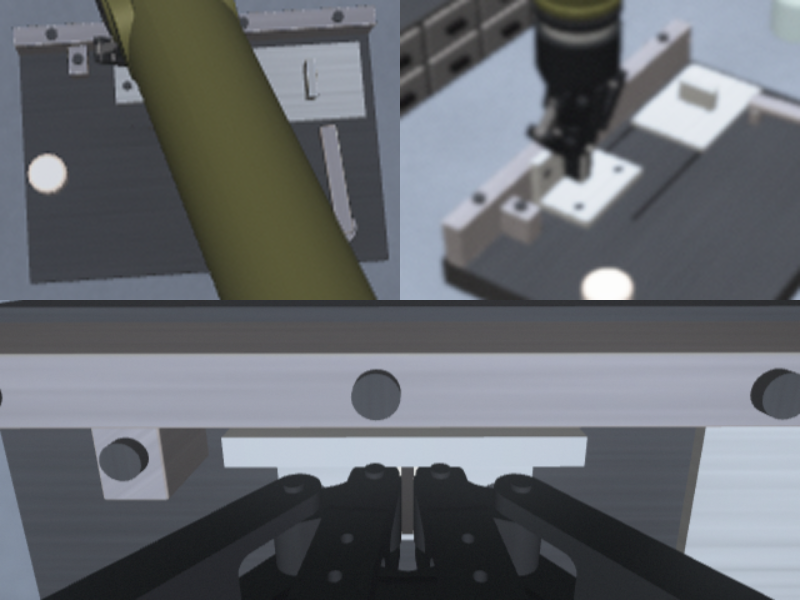

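The picture shows the cover shut, the bracket flush along the fence between stop and cover, and the fingertips in its corner. I check the cover edge numerically and hand in.

```bash
python3 - <<'E'
from h import *
import h
t=load('t6')
for u,v in((360,42),(366,117)):
    print(np.round(1e3*h._j["R"].T@(ray(t,240+u/2.222,170+v/2.222,.036)[:2]-h._j["o"]),1))
tj(); print(r.sign_off())
E
```

```text
[  74.6 -179.7]
[  -7.8 -178.9]
t 13.65 tcp [0.6057 0.0451 0.0381] jig mm [65.6 43.3] F [-20.3  -1.6  27.5] Fjig [-20.3  -0.5] w 0.0001
the job is handed in; nothing more can be done
None
```

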